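# Make up two table-decoration kits

### The job

Make up the two decoration kits, one thing to a compartment and everything standing upright. First the red three-compartment tray: the tall white candle centred on the tray's white charging disc, and the brass bell and the black lantern in the other two compartments, either way round. Only when the red tray is complete, fill the black two-compartment tray: the short orange candle centred on its white charging disc and the red tin in the other compartment; leave the green tin where it stands.

Things in the scene. Friction and masses are not known exactly. Their poses are not given: they have to be found in the camera images.
- red_tray: Red tray with three compartments, fixed, open; walls and floor 4 mm, walls 22 mm high; compartments in a row along y, each 82 (x) by 76 (y) mm inside. In each lies a 60 mm disc (one white, the rest grey), its top 6 mm above the table. Origin: centre of the underside, at table height; z up. Outside 90 mm (x) by 244 mm (y); compartment centres at y = -80, 0 and +80 mm, x = 0.
- black_tray: Black tray with two compartments, fixed, open; walls and floor 4 mm, walls 22 mm high; compartments in a row along y, each 82 (x) by 76 (y) mm inside. In each lies a 60 mm disc (one white, the rest grey), its top 6 mm above the table. Origin: centre of the underside, at table height; z up. Outside 90 mm (x) by 164 mm (y); compartment centres at y = -40 and +40 mm, x = 0.
- red_tray_pad: White charging disc, 60 mm wide, fixed at the centre of one of the three compartments of the red tray (which one varies). Origin: its centre at table height; its top is 6 mm higher.
- black_tray_pad: White charging disc, 60 mm wide, fixed at the centre of one of the two compartments of the black tray (which one varies). Origin: its centre at table height; its top is 6 mm higher.
- white_candle: Tall white rechargeable LED candle: a rigid upright cylinder 50 mm in diameter and 85 mm high, with a 14 mm yellow flame tip above (look only). About 0.14 kg. Origin: centre of its underside; z up. Loose, standing on the table at the start.
- amber_candle: Short orange rechargeable LED candle: a rigid upright cylinder 52 mm in diameter and 62 mm high, with a 14 mm yellow flame tip above (look only). About 0.12 kg. Origin: centre of its underside; z up. Loose, standing on the table at the start.
- bell: Brass hand bell standing on its mouth: mouth 54 mm wide, brass part 46 mm high, above it an upright round dark wooden handle 18 mm in diameter up to 95 mm. About 0.22 kg; pick it by the handle. Origin: centre of its underside; z up. Loose, standing on the table at the start.
- lantern: Black steel lantern, a square upright box 50 by 50 mm and 85 mm high with clear sides, a red candle inside and a small 6 mm brass cap on top (look only). About 0.22 kg. Its x and y axes are square to its sides. Origin: centre of its underside; z up. Loose, standing on the table at the start.
- red_tin: Red gift tin with a brass-coloured ribbon cross, 52 by 52 mm and 62 mm high. About 0.15 kg. Its x and y axes are square to its sides. Origin: centre of its underside; z up. Loose, standing on the table at the start.
- green_tin: Green gift tin with a brass-coloured ribbon cross, 52 by 52 mm and 62 mm high: a spare that is not wanted and stays where it is. Its x and y axes are square to its sides. Origin: centre of its underside; z up. Loose, standing on the table at the start.
Things that resemble listed ones, but are neither listed nor needed, are in the scene too. Leave any purple look-alike of the red_tin alone. What is shaped like the lantern but blue is not meant.

How it is judged:
By the outcome, as a careful person would: the job done as asked, in the order asked, and still so for the second after the job is handed in, with the robot touching nothing.
It also fails if it takes over 120 s, if anything falls off the work surface, if the arm or the gripper's body presses on something with over 40 N, if the wrist force passes 120 N, or if a joint passes its speed limit or range.

### The arm

A 6-joint arm with a two-finger parallel gripper is mounted at the origin on the work surface. World frame = base frame: x ahead of the robot, y to its left, z up, the work surface at z = 0. Lengths are in m, angles in degrees, forces in N, time in s.
With the tool pointing down it reaches from about 0.25 to 0.725 m from the base axis. Payload 9.7 kg.
Tool frame: the origin (TCP) lies between the finger pads; the fingertips stand 11 mm ahead of it and the grasp point (between the pads) lies 8 mm behind it; y points along the fingers, x is the direction in which the jaws open and shut, and the axes are right-handed (so a half turn about y gives the same grasp; the last joint's range is limited). The gripper opens to 85 mm and grips with 20 to 120 N. Pads are 22 mm wide; open, the fingers measure 114 mm over their backs; the gripper's body (76 mm by 85 mm) begins 54 mm behind the grasp point. The pads swing forward as they close: fully open they stand 13 mm farther back than shut.
Start: joints at [-74.599, 4.979, 10.078, 95.1, 0, 90], TCP at [0.146, -0.53, 0.208] pointing down, gripper open.
Joint ranges: [-179.16, 179.16], [-48.56, 103.87], [-65.8, 70.77], [-126.05, 130.52], [-82.76, 87.17], [-180, 180]. Speed limits (degrees/s): [127.2, 127.2, 147.25, 180, 180, 180].

### API

Orientations are given as [roll, pitch, yaw] about the fixed x, y, z axes, in that order (R = Rz(yaw) Ry(pitch) Rx(roll)).
In Python, from workcell import bot, vision gives the robot as it stands. The module is installed in compiled form; this text tells all that it offers.
- The arm moves only by the shell command python3 -m crank 'ROWS' [OPENING] [FORCE]. ROWS is text: rows parted by semicolons, each of 6 numbers parted by spaces: the shift along the tool's x, y, z in m, then the turn, a rotation vector about the tool's x, y, z in rad. A call has 1 to 8 rows; each row is the pose to reach, as a shift and turn from the pose commanded when the call began, along the tool's axes at that moment; what a row does not reach only later rows make up. A row lasts 1/10 s, in which the tool goes at most 50 mm and 8.59 degrees, less where a joint would pass 70% of its speed; a pose out of reach is approached as far as the arm can. A call with a gripper value outside its range is refused whole. OPENING is the gripper's target within -1 to 1 (shut at 1, half-way at 0, fully open at -1), set as the call begins (- or left out, the last holds). The fingers move at their own pace and stop on an object; FORCE is the grip in N (left out, the last holds). Time passes only in rows, so rows that repeat a pose let the fingers close. It gives the time, the measured TCP pose, the force and the opening at its end, in the units of the state.
- bot.get_obs(): the state, without advancing time (a new reading comes with each control period).
- vision.camera(name): name is "scene" or "top" or "wrist"; returns the picture (384x512x3 uint8, red, green, blue); there is no depth.
- vision.get_calibration(name): a dict with "fx", "fy", "cx", "cy" (pixels), "rvec" (rotation vector, rad) and "tvec" (3), from world to camera coordinates, as OpenCV has them. Camera axes: x right, y down, z forward; pixel columns grow to the right and rows downward; lengths in m; the calibration is good to about 2 mm. The wrist camera is an equidistant fisheye: a pixel r from the principal point sees the ray r / f radians off the axis. A picture is of the moment at which its call begins: read the wrist's pose just before it. get_calibration takes no time and is no camera call; for the wrist camera it gives the pose at the moment of the call.
- bot.job_done(): hands the job in, once; it reports no verdict.
The state is a dict: "time": time; "q": joint angles; "qd": joint speeds; "joint_efforts": joint torques, N m; "ee_pos": TCP position; "tcp_rot": TCP orientation; "wrist_force": force on the tool from outside, world axes, zero at the start; "torque": the same for the moment, N m; "opening": finger opening in m.
Only numpy, scipy, OpenCV 4.12 (cv2) and the standard library are available. Lean on these libraries where they do the work, as an engineer would, in place of code of your own. Each camera call takes 0.05 s, during which the arm holds its last target. There are 200 camera calls.

## Working session

There is one attempt and no reset: what is moved stays moved. The work goes in short steps, Python scripts to look and compute and a shell command to move; the robot and the scene stay as the last step left them, time stands still between calls to the robot, and variables do not carry over. Pictures are saved under pics/ and viewed, about 12 in all and at most 16, crops included, and the job is handed in when it is done.

```bash
mkdir -p pics
python3 - <<'E'
from workcell import bot,vision
import cv2,numpy as np
o=bot.get_obs()
print(o)
for n in("top","scene"):
    im=vision.camera(n); cv2.imwrite(f'pics/{n}0.png',cv2.resize(im[:,:,::-1],(800,600),interpolation=cv2.INTER_CUBIC)); np.save(n+'0.npy',im)
    print(vision.get_calibration(n))
print(vision.get_calibration("wrist"))
E
```

```text
{'time': 0.0, 'q': array([-7.45981932e+01,  5.01138636e+00,  1.00342204e+01,  9.50984832e+01,
        9.04594619e-05,  9.00019289e+01]), 'qd': array([ 0.00198239, -0.08622325, -0.03769809, -0.06649808, -0.00301968,
       -0.05788744]), 'joint_efforts': array([ 2.30277619e-03, -5.20389891e+01,  4.64802575e+01,  1.64141954e-02,
       -2.74197527e-05, -1.00885674e-05]), 'ee_pos': array([ 0.14600595, -0.53000415,  0.20767824]), 'tcp_rot': array([-8.99999121e+01,  7.56491592e-02, -7.46001221e+01]), 'wrist_force': array([ 0.08787781,  0.21121532, -0.35292479]), 'torque': array([-0.03090087, -0.00572296, -0.03683432]), 'opening': 0.08532861414477516}
{'fx': 350.063891141001, 'fy': 350.063891141001, 'cx': 254.09077991195292, 'cy': 188.3948359619759, 'rvec': array([ 2.15572307, -2.15924028,  0.0915383 ]), 'tvec': array([0.05106692, 0.47489474, 0.74739595])}
{'fx': 359.8704439397401, 'fy': 359.8704439397401, 'cx': 255.11112536211635, 'cy': 186.70706400879536, 'rvec': array([ 2.06363168,  1.65179924, -0.47786115]), 'tvec': array([-0.13309375, -0.35982473,  1.05437098])}
{'fx': 297.3186396354542, 'fy': 297.3186396354542, 'cx': 255.3532882889978, 'cy': 190.8907016767203, 'rvec': array([-2.32376158,  1.76797097,  0.24132923]), 'tvec': array([-0.54820619, -0.03494645,  0.37970561])}
```

View pics/top0.png

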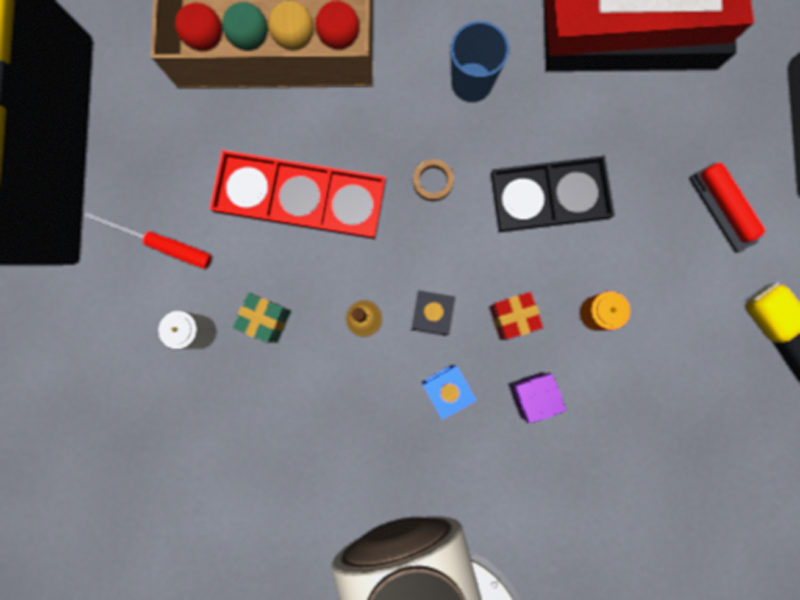

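View pics/scene0.png

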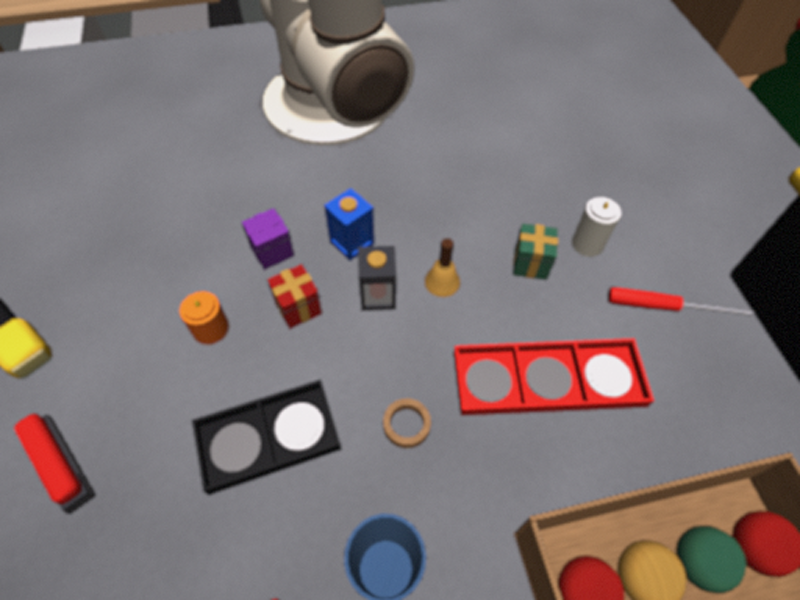

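Run:
```python
import cv2,numpy as np
im=np.load('top0.npy')[:,:,::-1]
for n,c in(("A",95),("B",255)):
    cv2.imwrite(f'pics/crop{n}.png',cv2.resize(im[95:215,c:c+160],(800,600),interpolation=cv2.INTER_CUBIC))
```

```text
(no output)
```

View pics/cropA.png

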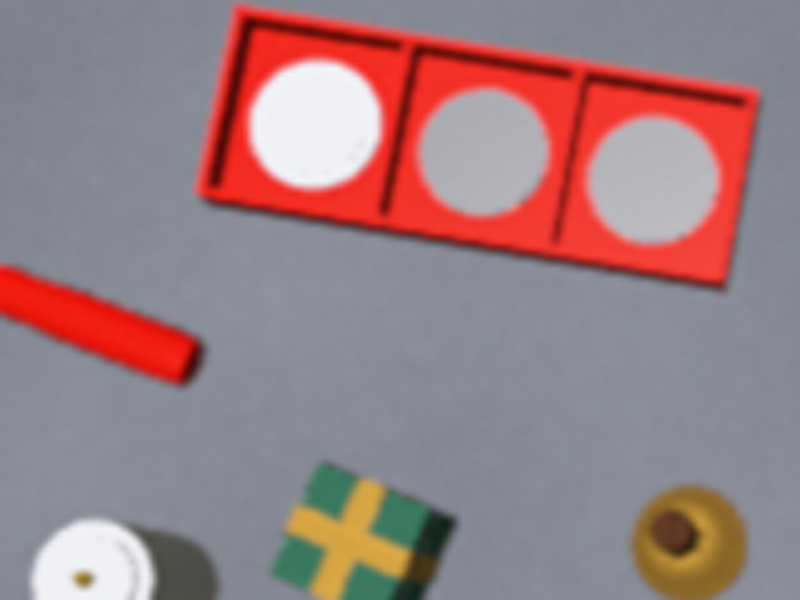

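View pics/cropB.png

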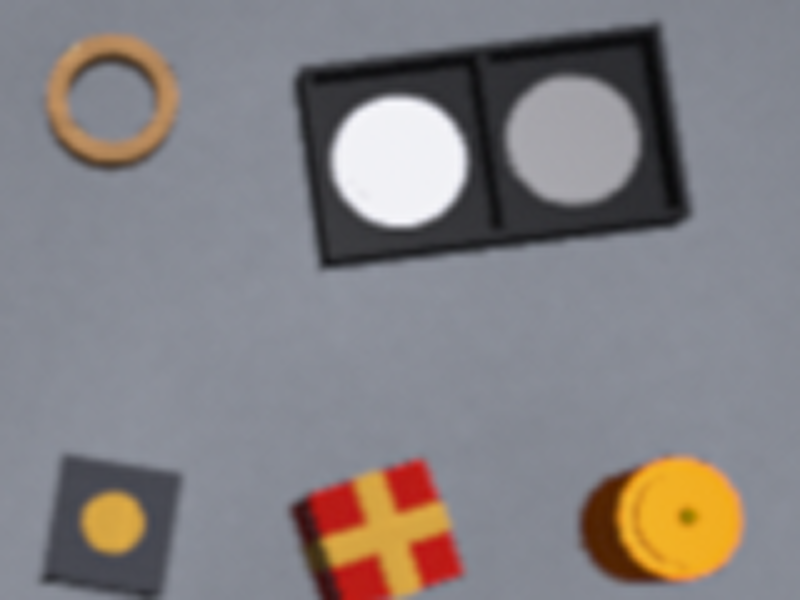

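```bash
cat > h.py <<'E'
import numpy as np,cv2
from workcell import bot,vision
def w(n,u,v,z):
    c=vision.get_calibration(n); R=cv2.Rodrigues(c['rvec'])[0]
    d=R.T@np.array([(u-c['cx'])/c['fx'],(v-c['cy'])/c['fy'],1]); o=-R.T@c['tvec']
    return (o+d*(z-o[2])/d[2])[:2]
def A(u,v,z): return w('top',95+(u+.5)/5-.5,95+(v+.5)/5-.5,z)
def B(u,v,z): return w('top',255+(u+.5)/5-.5,95+(v+.5)/5-.5,z)
def F(u,v,z): return w('top',(u+.5)*.64-.5,(v+.5)*.64-.5,z)
def S(u,v,z): return w('scene',(u+.5)*.64-.5,(v+.5)*.64-.5,z)
E
python3 - <<'E'
from h import *
np.set_printoptions(precision=4,suppress=True)
ang=lambda a,b:np.degrees(np.arctan2(*(b-a)[::-1]))
p={}
p['rW']=A(315,124,.006);p['rM']=A(484,152,.006);p['rG']=A(654,180,.006)
p['bW']=B(400,160,.006);p['bG']=B(573,139,.006)
p['wc']=A(93,581,.085);p['bell']=A(672,531,.095);p['bellbase']=A(690,543,.010)
p['lan']=B(112,525.5,.085);p['lancap']=B(113,522,.091)
p['tin']=B(388,537,.062);p['amb']=B(681,517,.062);p['green']=F(261,314,.062)
p['blue']=F(450,393,.091);p['pur']=F(540,397,.062)
for k in p:print(k,p[k])
print('scene: wc',S(603,210,.085),'bell',S(447,243,.095),'lancap',S(376,259,.091),'tin',S(296,286,.062),'amb',S(200,305,.062),'rW',S(608,375,.006),'rG',S(489,380,.006),'bW',S(299,426,.006),'bG',S(235,447,.006))
print('tray yaw red',ang(p['rG'],p['rW']),'black',ang(p['bG'],p['bW']))
print('lan',ang(B(181,474,.085),B(64,457,.085)),ang(B(43,577,.085),B(64,457,.085)))
print('tin',ang(B(464,575,.062),B(425,460,.062)),ang(B(425,460,.062),B(310,500,.062)))
print('green',ang(A(452,517,.062),A(325,462,.062)),ang(A(275,573,.062),A(325,462,.062)))
E
```

```text
rW [0.639  0.2751]
rM [0.6252 0.1959]
rG [0.6114 0.1169]
bW [ 0.6192 -0.1343]
bG [ 0.6286 -0.2135]
wc [0.4235 0.3367]
bell [0.4428 0.0992]
bellbase [0.4433 0.0989]
lan [0.4455 0.0026]
lancap [0.4465 0.0025]
tin [ 0.4422 -0.1133]
amb [ 0.4503 -0.2349]
green [0.4454 0.2333]
blue [ 0.3426 -0.0177]
pur [ 0.3355 -0.1378]
scene: wc [0.4277 0.336 ] bell [0.4449 0.1   ] lancap [0.4477 0.0025] tin [ 0.4475 -0.1072] amb [ 0.4504 -0.2329] rW [0.639  0.2756] rG [0.6115 0.1189] bW [ 0.6193 -0.1329] bG [ 0.6287 -0.2127]
tray yaw red 80.0880420507607 black 96.73546413308712
lan 81.51036231644211 -10.116892190638978
tin 17.17390551566683 109.06652313775214
green 66.6960181382515 -22.921899969380885
```

```bash
cat >> h.py <<'E'
from scipy.spatial.transform import Rotation as Ro
def go(*T):
    o=bot.get_obs(); R0=Ro.from_euler('xyz',o['tcp_rot'],degrees=True)
    print(round(o['time'],1),o['ee_pos'].round(4),o['tcp_rot'].round(2),'op',round(o['opening'],4),'F',o['wrist_force'].round(1))
    for x,y,z,yaw in T:
        s=R0.inv().apply(np.array([x,y,z])-o['ee_pos']); r=(R0.inv()*Ro.from_euler('xyz',[-90,0,yaw],degrees=True)).as_rotvec()
        print((x,y,z,yaw),' '.join(f'{a:.4f}' for a in s),' '.join(f'{a:.4f}' for a in r))
E
python3 -c "
from h import *
go((.35,-.1,.2,-40),(.425,.3365,.17,-10))"
```

```text
0.1 [ 0.146  -0.53    0.2078] [-9.00e+01  7.00e-02 -7.46e+01] op 0.0854 F [-0.2  0.4 -0.3]
(0.35, -0.1, 0.2, -40) -0.3604 0.0082 0.3109 -0.0003 -0.6039 -0.0011
(0.425, 0.3365, 0.17, -10) -0.7613 0.0386 0.4991 -0.0006 -1.1275 -0.0010
```

```bash
python3 -m crank '-0.03 0 0.026 0 -0.1 0;-0.09 0 0.078 0 -0.25 0;-0.15 0 0.13 0 -0.4 0;-0.21 0 0.18 0 -0.5 0;-0.27 0 0.23 0 -0.6 0;-0.33 0 0.28 0 -0.6 0;-0.36 0.008 0.311 0 -0.604 0;-0.36 0.008 0.311 0 -0.604 0' -1 40; python3 -c "
from h import *
go((.425,.3365,.17,-10))"
```

```text
time: 0.9
ee_pos: [0.3128, -0.1762, 0.204]
tcp_rot: [-90.0, -0.0, -40.0]
wrist_force: [1.8, -0.5, -0.4]
opening: 0.0853
0.9 [ 0.3128 -0.1762  0.204 ] [-8.999e+01 -3.000e-02 -4.002e+01] op 0.0853 F [ 1.8 -0.5 -0.4]
(0.425, 0.3365, 0.17, -10) -0.2438 0.0339 0.4648 0.0000 -0.5240 0.0006
```

```bash
python3 -m crank '-0.244 0.034 0.465 0 -0.524 0;-0.244 0.034 0.465 0 -0.524 0;-0.244 0.034 0.465 0 -0.524 0;-0.244 0.034 0.465 0 -0.524 0;-0.244 0.034 0.465 0 -0.524 0;-0.244 0.034 0.465 0 -0.524 0;-0.244 0.034 0.465 0 -0.524 0;-0.244 0.034 0.465 0 -0.524 0'; python3 -m crank '0 0 0 0 0 0;0 0 0 0 0 0;0 0 0 0 0 0' >/dev/null; python3 -c "
from h import *
go((.425,.3365,.17,-10))"
```

```text
time: 1.7
ee_pos: [0.3974, 0.2143, 0.178]
tcp_rot: [-90.0, -0.0, -9.9]
wrist_force: [1.6, -1.5, 1.3]
opening: 0.0853
2.0 [0.3975 0.2113 0.1782] [-9.003e+01  2.000e-02 -9.990e+00] op 0.0855 F [-0.3 -1.1  0.3]
(0.425, 0.3365, 0.17, -10) 0.0054 0.0081 0.1281 0.0005 0.0002 -0.0003
```

```bash
python3 -m crank '0.002 0 0.045 0 0 0;0.004 0.005 0.09 0 0 0;0.0055 0.008 0.128 0 0 0;0.0055 0.008 0.128 0 0 0;0.0055 0.03 0.128 0 0 0;0.0055 0.03 0.128 0 0 0'; python3 -c "
from h import *
im=vision.camera('wrist'); cv2.imwrite('pics/w1.png',im[:,:,::-1])
go((.426,.3365,.048,-10))"
```

```text
time: 2.6
ee_pos: [0.4248, 0.3351, 0.1464]
tcp_rot: [-90.1, 0.1, -10.1]
wrist_force: [-0.0, -0.4, -0.4]
opening: 0.0856
2.6 [0.425  0.3353 0.1478] [-9.008e+01  6.000e-02 -1.007e+01] op 0.0855 F [0.2 0.8 0.5]
(0.426, 0.3365, 0.048, -10) 0.0008 0.0998 0.0015 0.0014 -0.0012 -0.0011
```

View pics/w1.png

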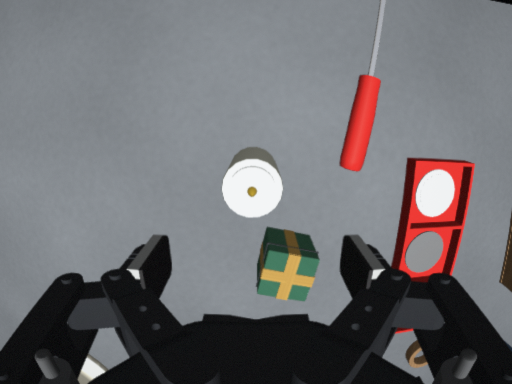

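```bash
cat >> h.py <<'E'
def W(u,v,z,c=None):
    c=c or vision.get_calibration('wrist'); R=cv2.Rodrigues(c['rvec'])[0]
    a=np.array([u-c['cx'],v-c['cy']])/c['fx']; t=np.hypot(*a)
    d=R.T@np.array([*(a/max(t,1e-9)*np.sin(t)),np.cos(t)]); o=-R.T@c['tvec']
    return (o+d*(z-o[2])/d[2])[:2]
E
python3 -c "
from h import *
print(W(252,187.5,.085),W(435,193,.006),W(425,253,.006))"
```

```text
[0.42363821 0.34366183] [0.63890224 0.27806514] [0.62685423 0.19689532]
```

```bash
python3 -m crank '0 0 0 0 0 0;0 0 0 0 0 0;0 0 0 0 0 0'; python3 -c "
from h import *
c=vision.get_calibration('wrist');im=vision.camera('wrist').astype(int)
m=((im.min(2)>185)&(im.max(2)-im.min(2)<30)).astype(np.uint8);
n,l,s,ce=cv2.connectedComponentsWithStats(m)
for i in range(1,n):
  if s[i,4]>300: print(s[i],ce[i],W(*ce[i],.085,c),W(*ce[i],.006,c))
go((.426,.3365,.048,-10))"
```

```text
time: 2.95
ee_pos: [0.4256, 0.3368, 0.1493]
tcp_rot: [-89.9, -0.1, -10.0]
wrist_force: [0.5, -0.5, -0.7]
opening: 0.0854
[ 222  161   60   58 2637] [251.17823284 189.40083428] [0.42334547 0.3435999 ] [0.418604   0.32300047]
[ 414  171   38   47 1367] [432.33942941 193.94659839] [0.58598226 0.31083161] [0.63693872 0.27901009]
3.0 [0.4255 0.3369 0.149 ] [-8.995e+01 -4.000e-02 -9.990e+00] op 0.0855 F [0.4 0.7 0.4]
(0.426, 0.3365, 0.048, -10) 0.0005 0.1010 -0.0004 -0.0008 0.0001 0.0008
```

```bash
python3 -m crank '0 0.03 0.0015 0 0 0;0 0.06 0.0015 0 0 0;0 0.09 0.0015 0 0 0;0 0.101 0.0015 0 0 0;0 0.101 0.0015 0 0 0;0 0.101 0.0015 0 0 0' && python3 -m crank '0 0 0 0 0 0;0 0 0 0 0 0;0 0 0 0 0 0;0 0 0 0 0 0;0 0 0 0 0 0;0 0 0 0 0 0;0 0 0 0 0 0;0 0 0 0 0 0' 1 40; python3 -c "
from h import *
go((.426,.3385,.15,-10),(.639,.2755,.15,-10))"
```

```text
time: 3.6
ee_pos: [0.426, 0.3389, 0.0487]
tcp_rot: [-89.9, -0.1, -10.0]
wrist_force: [0.2, 1.0, -0.6]
opening: 0.0854
time: 4.4
ee_pos: [0.426, 0.3391, 0.0487]
tcp_rot: [-89.9, -0.1, -10.0]
wrist_force: [-1.0, -0.0, 6.1]
opening: 0.048
4.4 [0.426  0.3391 0.0487] [-8.989e+01 -7.000e-02 -9.960e+00] op 0.048 F [-1.  -0.   6.1]
(0.426, 0.3385, 0.15, -10) 0.0002 -0.1013 -0.0004 -0.0019 0.0007 0.0012
(0.639, 0.2755, 0.15, -10) 0.2209 -0.1011 -0.0256 -0.0019 0.0007 0.0012
```

```bash
python3 -m crank '0 -0.02 0 0 0 0;0 -0.05 0 0 0 0;0 -0.08 0 0 0 0;0.03 -0.1 -0.003 0 0 0;0.07 -0.1 -0.008 0 0 0;0.11 -0.1 -0.013 0 0 0;0.15 -0.1 -0.018 0 0 0;0.19 -0.1 -0.022 0 0 0' && python3 -m crank '0.02 0 -0.003 0 0 0;0.031 0 -0.003 0 0 0;0.031 0 -0.003 0 0 0;0.031 0 -0.003 0 0 0;0.031 0 -0.003 0 0 0;0.031 0 -0.003 0 0 0'; python3 -c "
from h import *
im=vision.camera('wrist'); cv2.imwrite('pics/w2.png',im[:,:,::-1])
go((.639,.276,.0555,-10))"
```

```text
time: 5.2
ee_pos: [0.6104, 0.2833, 0.1475]
tcp_rot: [-90.0, -0.0, -10.0]
wrist_force: [-0.1, 1.6, -1.0]
opening: 0.0478
time: 5.8
ee_pos: [0.6382, 0.2761, 0.1477]
tcp_rot: [-90.0, -0.0, -9.9]
wrist_force: [1.4, -0.2, -1.3]
opening: 0.0479
5.8 [0.6383 0.2761 0.1477] [-8.998e+01 -2.000e-02 -9.930e+00] op 0.0478 F [ 0.1  0.1 -1. ]
(0.639, 0.276, 0.0555, -10) 0.0007 0.0922 0.0000 -0.0003 0.0012 0.0003
```

View pics/w2.png

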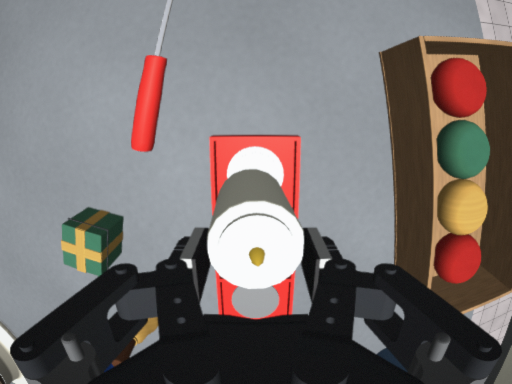

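```bash
python3 -c "
from h import *
print(W(255.5,251,.184),W(255.5,251,.182),'tray far corners',W(211,136,.022),W(299,136,.022),'disc L/R edge top',W(255,147,.006))
p=np.array([.639,.2755]);a=np.radians(-10);x=np.array([np.cos(a),np.sin(a)]);y=np.array([-x[1],x[0]])
print('exp',p+y*.042-x*.045,p+y*.042+x*.045,p+y*.03)"
```

```text
[0.63865545 0.27809014] [0.63848251 0.27709143] tray far corners [0.60267522 0.32724735] [0.68826194 0.31233461] disc L/R edge top [0.64318447 0.30675573]
exp [0.60197687 0.32467609] [0.69060957 0.30904776] [0.64420945 0.30504423]
```

```bash
python3 -m crank '0.0005 0.03 0 0 0 0;0.0005 0.06 0 0 0 0;0.0005 0.08 0 0 0 0;0.0005 0.088 0 0 0 0;0.0005 0.0925 0 0 0 0;0.0005 0.0925 0 0 0 0;0.0005 0.0925 0 0 0 0' && python3 -m crank '0 0 0 0 0 0;0 0 0 0 0 0;0 0 0 0 0 0;0 0 0 0 0 0;0 0 0 0 0 0' -1 && python3 -m crank '0 -0.03 0 0 0 0;0 -0.06 0 0 0 0;0 -0.1 0 0 0 0;-0.03 -0.11 0 0 0 0;-0.08 -0.12 0 0 0 0;-0.12 -0.12 0 0 0 0;-0.12 -0.12 0 0 0 0'; python3 -c "
from h import *
im=vision.camera('top');cv2.imwrite('pics/t2.png',cv2.resize(im[95:215,95:255,::-1],(800,600),interpolation=cv2.INTER_CUBIC))
go((.4435,.0993,.17,-10),(.4435,.0993,.067,-10))"
```

```text
time: 6.55
ee_pos: [0.6399, 0.2759, 0.0562]
tcp_rot: [-89.9, -0.1, -10.0]
wrist_force: [-0.5, 0.3, -0.9]
opening: 0.048
time: 7.05
ee_pos: [0.6394, 0.2756, 0.0548]
tcp_rot: [-90.0, -0.0, -10.0]
wrist_force: [0.1, -0.8, 0.6]
opening: 0.0855
time: 7.75
ee_pos: [0.5173, 0.297, 0.1759]
tcp_rot: [-90.0, 0.0, -9.8]
wrist_force: [1.2, 0.6, 0.8]
opening: 0.0853
7.8 [0.5194 0.2968 0.1757] [-8.996e+01 -5.000e-02 -9.860e+00] op 0.0854 F [0.3 0.5 0.6]
(0.4435, 0.0993, 0.17, -10) -0.0410 0.0055 -0.2076 -0.0007 0.0025 0.0008
(0.4435, 0.0993, 0.067, -10) -0.0411 0.1085 -0.2077 -0.0007 0.0025 0.0008
```

View pics/t2.png

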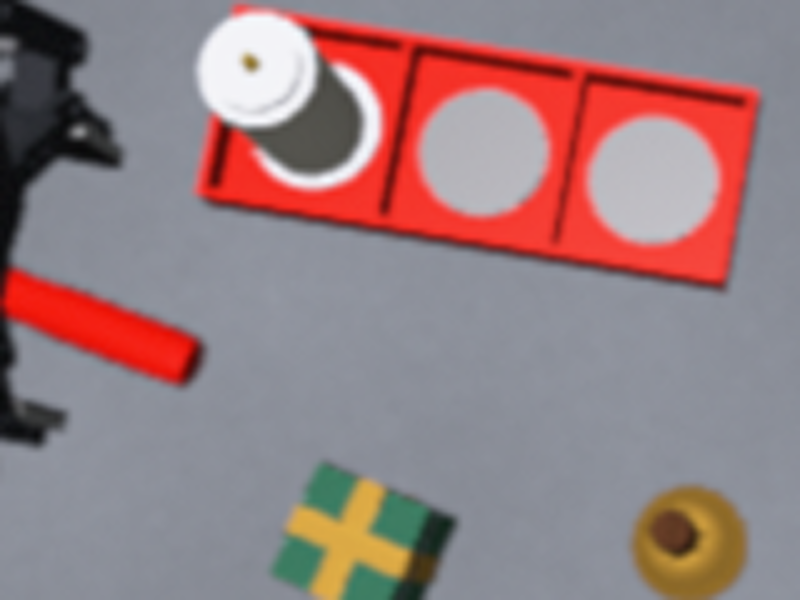

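```bash
python3 -c "
from h import *
im=vision.camera('top');np.save('t3.npy',im)
print(A(257.5,69,.091),A(315,124,.006))
c=im[95:135,130:176,::-1];cv2.imwrite('pics/t3.png',cv2.resize(c,None,fx=15,fy=15,interpolation=cv2.INTER_CUBIC))"
```

```text
[0.6362926  0.27393482] [0.63904634 0.27510619]
```

View pics/t3.png

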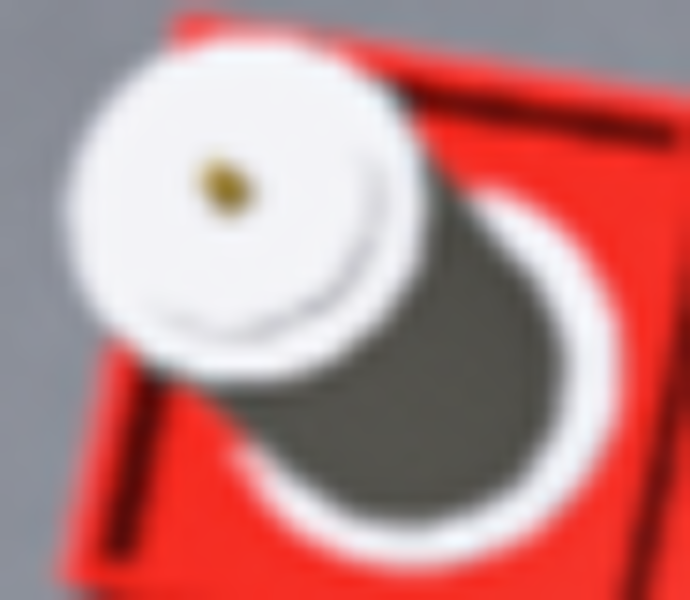

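```bash
python3 -c "
from h import *
c=vision.get_calibration('top');R=cv2.Rodrigues(c['rvec'])[0];o=-R.T@c['tvec'];print(o)
def q(u,v,z): return w('top',130+(u+.5)/15-.5,95+(v+.5)/15-.5,z)
d=lambda a,b:np.linalg.norm(a-b)
print('top dia',d(q(65,211,.091),q(425,211,.091)),d(q(244,35,.091),q(244,383,.091)),q(245,209,.091))
print('disc right, bottom',q(622,361,.006),q(411,572,.006),'base r,b',q(563,344,.006),q(387,520,.006))
np.random
# scene check
"
python3 - <<'E'
from h import *
im=vision.camera('scene');c=im[200:270,350:430,::-1];cv2.imwrite('pics/s3.png',cv2.resize(c,None,fx=9,fy=8.5714,interpolation=cv2.INTER_CUBIC))
E
```

```text
[0.39366138 0.03445846 0.79408871]
top dia 0.05035257849207739 0.049856213171330176 [0.63615314 0.27441976]
disc right, bottom [0.64073956 0.24381863] [0.60748659 0.27575638] base r,b [0.64351239 0.25308304] [0.61573477 0.2797272 ]
```

View pics/s3.png

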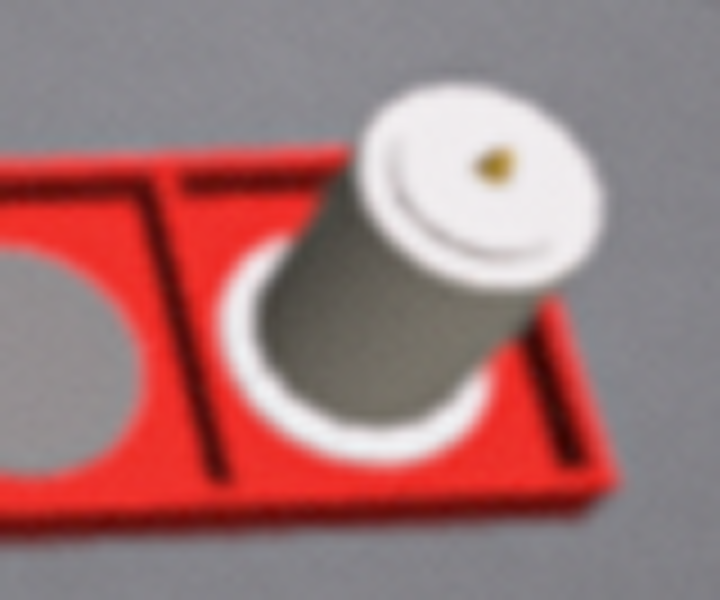

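```bash
python3 -m crank '-0.01 0 -0.04 0 0 0;-0.02 0 -0.085 0 0 0;-0.03 0 -0.13 0 0 0;-0.035 0.003 -0.17 0 0 0;-0.041 0.0055 -0.207 0 0 0;-0.041 0.0055 -0.2077 0 0 0;-0.041 0.0055 -0.2077 0 0 0;-0.041 0.0055 -0.2077 0 0 0' && python3 -m crank '0 0 0 0 0 0;0 0 0 0 0 0' >/dev/null; python3 -c "
from h import *
go((.4435,.0993,.067,-10))"
```

```text
time: 8.7
ee_pos: [0.4457, 0.0992, 0.1692]
tcp_rot: [-90.0, -0.0, -10.0]
wrist_force: [0.3, -0.3, -0.2]
opening: 0.0855
8.9 [0.4451 0.0996 0.169 ] [-9.001e+01  3.000e-02 -9.910e+00] op 0.0857 F [ 0.3 -0.4 -0.5]
(0.4435, 0.0993, 0.067, -10) -0.0015 0.1020 -0.0005 0.0001 0.0016 -0.0005
```

```bash
python3 -m crank '-0.0015 0.03 -0.0005 0 0 0;-0.0015 0.06 -0.0005 0 0 0;-0.0015 0.09 -0.0005 0 0 0;-0.0015 0.102 -0.0005 0 0 0;-0.0015 0.102 -0.0005 0 0 0;-0.0015 0.102 -0.0005 0 0 0' && python3 -m crank '0 0 0 0 0 0;0 0 0 0 0 0;0 0 0 0 0 0;0 0 0 0 0 0;0 0 0 0 0 0;0 0 0 0 0 0;0 0 0 0 0 0;0 0 0 0 0 0' 1 50; python3 -m crank '0 0 0 0 0 0;0 0 0 0 0 0' >/dev/null; python3 -c "
from h import *
go((.4435,.0993,.18,-10),(.6255,.196,.18,-10))"
```

```text
time: 9.5
ee_pos: [0.4438, 0.0989, 0.0684]
tcp_rot: [-90.0, -0.1, -9.9]
wrist_force: [-0.1, -0.2, 0.2]
opening: 0.0852
time: 10.3
ee_pos: [0.4433, 0.0987, 0.0677]
tcp_rot: [-90.0, -0.0, -10.0]
wrist_force: [-2.6, 1.0, 6.8]
opening: 0.0143
10.5 [0.4433 0.0987 0.0676] [-8.998e+01 -2.000e-02 -9.970e+00] op 0.014 F [-0.9  0.5  5.4]
(0.4435, 0.0993, 0.18, -10) 0.0001 -0.1124 0.0006 -0.0003 0.0005 0.0004
(0.6255, 0.196, 0.18, -10) 0.1626 -0.1123 0.1274 -0.0003 0.0005 0.0004
```

```bash
python3 -m crank '0 -0.02 0 0 0 0;0 -0.06 0 0 0 0;0 -0.095 0 0 0 0;0.03 -0.112 0.02 0 0 0;0.06 -0.112 0.047 0 0 0;0.09 -0.112 0.07 0 0 0;0.12 -0.112 0.094 0 0 0;0.145 -0.112 0.115 0 0 0' && python3 -m crank '0.0176 0 0.0124 0 0 0;0.0176 0 0.0124 0 0 0;0.0176 0 0.0124 0 0 0;0.0176 0 0.0124 0 0 0;0.0176 0 0.0124 0 0 0'; python3 -c "
from h import *
go((.6255,.196,.0745,-10))"
```

```text
time: 11.3
ee_pos: [0.6074, 0.1876, 0.1779]
tcp_rot: [-90.0, 0.1, -10.0]
wrist_force: [-0.1, 0.2, -1.6]
opening: 0.0139
time: 11.8
ee_pos: [0.6249, 0.1956, 0.1798]
tcp_rot: [-90.0, -0.0, -10.0]
wrist_force: [-0.3, 0.9, -1.8]
opening: 0.0144
11.8 [0.6249 0.1956 0.1798] [-8.999e+01 -2.000e-02 -9.990e+00] op 0.0144 F [-0.3  0.9 -1.8]
(0.6255, 0.196, 0.0745, -10) 0.0004 0.1053 0.0005 -0.0002 0.0003 0.0004
```

```bash
python3 -m crank '0.0005 0.03 0.0005 0 0 0;0.0005 0.06 0.0005 0 0 0;0.0005 0.085 0.0005 0 0 0;0.0005 0.097 0.0005 0 0 0;0.0005 0.105 0.0005 0 0 0;0.0005 0.105 0.0005 0 0 0;0.0005 0.105 0.0005 0 0 0' && python3 -m crank '0 0 0 0 0 0;0 0 0 0 0 0;0 0 0 0 0 0;0 0 0 0 0 0;0 0 0 0 0 0;0 0 0 0 0 0' -1 && python3 -m crank '0 -0.03 0 0 0 0;0 -0.07 0 0 0 0;0 -0.1 0 0 0 0;0 -0.1 -0.03 0 0 0;-0.02 -0.1 -0.08 0 0 0;-0.04 -0.1 -0.12 0 0 0;-0.07 -0.1 -0.16 0 0 0;-0.1 -0.1 -0.19 0 0 0'; python3 -c "
from h import *
go((.446,.0025,.15,-9.5),(.446,.0025,.048,-9.5))"
```

```text
time: 12.5
ee_pos: [0.6265, 0.1965, 0.0756]
tcp_rot: [-90.0, -0.1, -10.0]
wrist_force: [-0.1, 0.2, -3.1]
opening: 0.0141
time: 13.1
ee_pos: [0.626, 0.1964, 0.0743]
tcp_rot: [-90.0, -0.0, -10.0]
wrist_force: [-0.4, 0.7, -0.1]
opening: 0.0856
time: 13.9
ee_pos: [0.4931, 0.0248, 0.1741]
tcp_rot: [-90.0, -0.0, -10.0]
wrist_force: [0.5, -1.2, 1.9]
opening: 0.0858
13.9 [0.4931 0.0248 0.1741] [-90.01  -0.   -10.03] op 0.0858 F [ 0.5 -1.2  1.9]
(0.446, 0.0025, 0.15, -9.5) -0.0425 0.0241 -0.0302 0.0003 -0.0092 0.0001
(0.446, 0.0025, 0.048, -9.5) -0.0425 0.1261 -0.0302 0.0003 -0.0092 0.0001
```

```bash
python3 -m crank '-0.02 0.01 -0.015 0 0 0;-0.04 0.024 -0.03 0 -0.009 0;-0.04 0.024 -0.03 0 -0.009 0;-0.04 0.024 -0.03 0 -0.009 0;-0.04 0.024 -0.03 0 -0.009 0'; python3 -c "
from h import *
im=vision.camera('wrist');cv2.imwrite('pics/w4.png',im[:,:,::-1])
go((.446,.0025,.048,-9.5))"
```

```text
time: 14.4
ee_pos: [0.451, 0.0042, 0.1509]
tcp_rot: [-90.0, -0.1, -9.4]
wrist_force: [0.3, -0.3, 0.3]
opening: 0.0854
14.4 [0.451  0.0043 0.1507] [-8.999e+01 -4.000e-02 -9.430e+00] op 0.0853 F [-0.3  0.2  0.6]
(0.446, 0.0025, 0.048, -9.5) -0.0047 0.1027 -0.0026 -0.0002 0.0012 0.0008
```

View pics/w4.png

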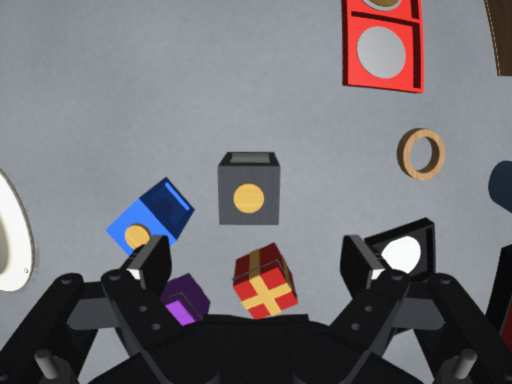

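```bash
python3 -m crank '-0.0047 0.02 -0.002 0 0 0;-0.0047 0.05 -0.002 0 0 0;-0.0047 0.08 -0.002 0 0 0;-0.0047 0.102 -0.002 0 0 0;-0.0047 0.102 -0.002 0 0 0;-0.0047 0.102 -0.002 0 0 0' && python3 -m crank '0 0 0 0 0 0;0 0 0 0 0 0;0 0 0 0 0 0;0 0 0 0 0 0;0 0 0 0 0 0;0 0 0 0 0 0;0 0 0 0 0 0;0 0 0 0 0 0' 1 50; python3 -c "
from h import *
go((.446,.0025,.15,-10),(.611,.118,.15,-10))"
```

```text
time: 15.05
ee_pos: [0.4456, 0.003, 0.0489]
tcp_rot: [-90.0, 0.0, -9.4]
wrist_force: [-0.9, 0.9, 1.1]
opening: 0.0855
time: 15.85
ee_pos: [0.4458, 0.0028, 0.0497]
tcp_rot: [-90.0, -0.1, -9.5]
wrist_force: [-2.4, 1.1, 6.0]
opening: 0.0486
15.8 [0.4458 0.0028 0.0497] [-89.97  -0.11  -9.46] op 0.0486 F [-2.4  1.1  6. ]
(0.446, 0.0025, 0.15, -10) 0.0005 -0.1003 -0.0002 -0.0005 0.0095 0.0020
(0.611, 0.118, 0.15, -10) 0.1443 -0.1000 0.1409 -0.0005 0.0095 0.0020
```

```bash
python3 -m crank '0 -0.02 0 0 0 0;0 -0.06 0 0 0 0;0 -0.095 0 0 0 0;0.03 -0.1 0.02 0 0.005 0;0.06 -0.1 0.05 0 0.009 0;0.09 -0.1 0.08 0 0.009 0;0.12 -0.1 0.11 0 0.009 0;0.14 -0.1 0.135 0 0.009 0' && python3 -m crank '0.0043 0 0.006 0 0 0;0.0043 0 0.006 0 0 0;0.0043 0 0.006 0 0 0;0.0043 0 0.006 0 0 0'; python3 -c "
from h import *
go((.6113,.1175,.0562,-10))"
```

```text
time: 16.65
ee_pos: [0.6071, 0.1142, 0.1477]
tcp_rot: [-90.0, 0.0, -10.0]
wrist_force: [-0.3, -1.6, -2.8]
opening: 0.0488
time: 17.05
ee_pos: [0.61, 0.1173, 0.1488]
tcp_rot: [-90.0, -0.0, -10.0]
wrist_force: [0.1, -0.6, -2.8]
opening: 0.0486
17.1 [0.61   0.1173 0.1488] [-9.000e+01 -2.000e-02 -1.001e+01] op 0.0486 F [ 0.1 -0.6 -2.8]
(0.6113, 0.1175, 0.0562, -10) 0.0012 0.0926 0.0004 0.0000 -0.0002 0.0003
```

Afterwards I'll retreat toward the orange candle (-0.2345 in y), clear of the view.

```bash
python3 -m crank '0.001 0.03 0 0 0 0;0.001 0.06 0 0 0 0;0.001 0.08 0 0 0 0;0.001 0.088 0 0 0 0;0.001 0.0927 0 0 0 0;0.001 0.0927 0 0 0 0;0.001 0.0927 0 0 0 0' && python3 -m crank '0 0 0 0 0 0;0 0 0 0 0 0;0 0 0 0 0 0;0 0 0 0 0 0;0 0 0 0 0 0' -1 && python3 -m crank '0 -0.03 0 0 0 0;0 -0.07 0 0 0 0;0 -0.11 0 0 0 0;0 -0.12 -0.03 0 0 0;-0.02 -0.12 -0.08 0 0 0;-0.05 -0.12 -0.12 0 0 0;-0.07 -0.12 -0.16 0 0 0;-0.09 -0.12 -0.21 0 0 0'; python3 -c "
from h import *
im=vision.camera('top');cv2.imwrite('pics/t5.png',cv2.resize(im[95:215,95:255,::-1],(800,600),interpolation=cv2.INTER_CUBIC))
go((.4503,-.234,.14,7),(.4503,-.234,.042,7))"
```

```text
time: 17.75
ee_pos: [0.6123, 0.1178, 0.057]
tcp_rot: [-90.0, -0.1, -10.0]
wrist_force: [0.6, 0.5, -1.7]
opening: 0.0484
time: 18.25
ee_pos: [0.6117, 0.118, 0.0557]
tcp_rot: [-90.0, -0.0, -10.0]
wrist_force: [0.3, -0.8, 0.3]
opening: 0.0856
time: 19.05
ee_pos: [0.4872, -0.071, 0.1757]
tcp_rot: [-90.0, -0.0, -9.9]
wrist_force: [0.1, -0.8, 0.0]
opening: 0.0851
19.1 [ 0.4842 -0.0759  0.1764] [-9.014e+01  1.000e-02 -1.010e+01] op 0.0854 F [ 3.4 -4.7  3. ]
(0.4503, -0.234, 0.14, 7) -0.0057 0.0368 -0.1616 0.0024 -0.2985 -0.0006
(0.4503, -0.234, 0.042, 7) -0.0056 0.1348 -0.1613 0.0024 -0.2985 -0.0006
```

View pics/t5.png

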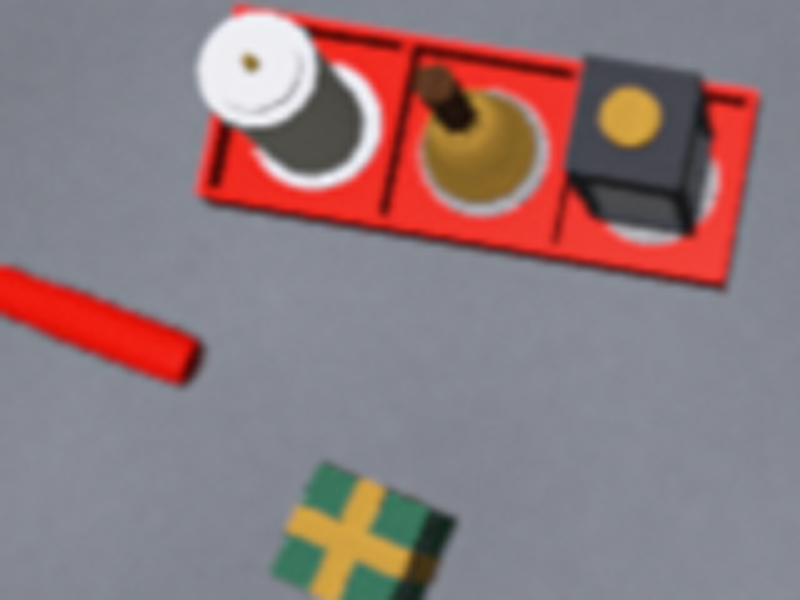

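```bash
python3 -m crank '0 0 -0.04 0 -0.1 0;-0.002 0.01 -0.085 0 -0.2 0;-0.005 0.03 -0.13 0 -0.298 0;-0.0057 0.0368 -0.1616 0 -0.298 0;-0.0057 0.0368 -0.1616 0 -0.298 0;-0.0057 0.0368 -0.1616 0 -0.298 0;-0.0057 0.0368 -0.1616 0 -0.298 0'; python3 -m crank '0 0 0 0 0 0;0 0 0 0 0 0' >/dev/null; python3 -c "
from h import *
im=vision.camera('wrist');cv2.imwrite('pics/w6.png',im[:,:,::-1])
go((.4505,-.234,.038,7))"
```

```text
time: 19.8
ee_pos: [0.4554, -0.2277, 0.1392]
tcp_rot: [-90.0, -0.0, 7.1]
wrist_force: [-0.6, -0.3, -0.4]
opening: 0.0854
20.1 [ 0.4555 -0.2276  0.1391] [-9.001e+01 -2.000e-02  7.180e+00] op 0.0854 F [0.2 0.5 0. ]
(0.4505, -0.234, 0.038, 7) -0.0058 0.1011 -0.0057 0.0003 0.0031 0.0004
```

View pics/w6.png

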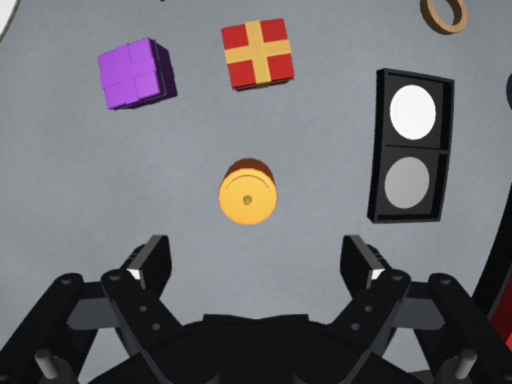

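```bash
python3 -c "
from h import *
print(W(248,195.5,.062),W(257.5,53,.062),W(413,111,.006),W(407,183,.006))"
```

```text
[ 0.44986692 -0.23099181] [ 0.44280598 -0.1117657 ] [ 0.61746538 -0.12961308] [ 0.62732558 -0.21047938]
```

```bash
python3 -m crank '-0.0058 0.03 -0.0055 0 0 0;-0.0058 0.06 -0.0055 0 0 0;-0.0058 0.09 -0.0055 0 0 0;-0.0058 0.101 -0.0055 0 0 0;-0.0058 0.101 -0.0055 0 0 0;-0.0058 0.101 -0.0055 0 0 0' && python3 -m crank '0 0 0 0 0 0;0 0 0 0 0 0;0 0 0 0 0 0;0 0 0 0 0 0;0 0 0 0 0 0;0 0 0 0 0 0;0 0 0 0 0 0;0 0 0 0 0 0' 1 40; python3 -c "
from h import *
go((.4505,-.234,.13,7),(.619,-.134,.13,7))"
```

```text
time: 20.65
ee_pos: [0.4506, -0.2345, 0.0391]
tcp_rot: [-90.0, -0.1, 7.1]
wrist_force: [-0.3, -0.1, 0.7]
opening: 0.0849
time: 21.45
ee_pos: [0.45, -0.2344, 0.0377]
tcp_rot: [-90.0, 0.0, 7.1]
wrist_force: [-0.3, 0.0, 0.1]
opening: -0.0003
21.4 [ 0.45   -0.2344  0.0377] [-9.00e+01  1.00e-02  7.11e+00] op -0.0003 F [-0.3  0.   0.1]
(0.4505, -0.234, 0.13, 7) 0.0006 -0.0923 0.0003 -0.0000 0.0018 -0.0001
(0.619, -0.134, 0.13, 7) 0.1802 -0.0923 0.0787 -0.0000 0.0018 -0.0001
```

The gripper shut fully, so the candle isn't in it. I'll look before moving.

```bash
python3 -c "
from h import *
a=vision.camera('scene');b=vision.camera('wrist')
cv2.imwrite('pics/m7.png',np.hstack([cv2.resize(a[100:300,60:310,::-1],(400,320)),cv2.resize(b[:,:,::-1],(400,300)).copy() if 0 else cv2.resize(b[:,:,::-1],(400,320))]))"
```

```text
(no output)
```

View pics/m7.png

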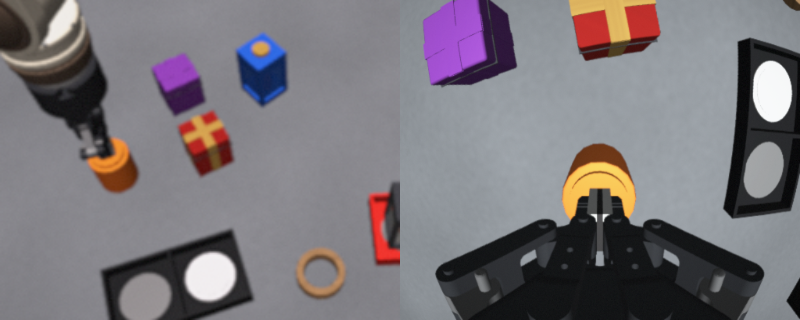

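```bash
python3 -m crank '0 0 -0.01 0 0 0;0 -0.03 -0.02 0 0 0;0 -0.07 -0.02 0 0 0;0 -0.102 -0.02 0 0 0;0 -0.102 -0.02 0 0 0;0 -0.102 -0.02 0 0 0;0 -0.102 -0.02 0 0 0;0 -0.102 -0.02 0 0 0' -; python3 -m crank '0 0 0 0 0 0;0 0 0 0 0 0;0 0 0 0 0 0;0 0 0 0 0 0' -1; python3 -c "
from h import *
go()
b=vision.camera('wrist');a=vision.camera('top');np.save('t7.npy',a)
cv2.imwrite('pics/m8.png',np.vstack([b[:,:,::-1],cv2.resize(a[135:185,330:420,::-1],(512,284),interpolation=cv2.INTER_CUBIC)])[:590])"
```

```text
time: 22.35
ee_pos: [0.4519, -0.2541, 0.1384]
tcp_rot: [-89.9, 0.1, 7.1]
wrist_force: [0.1, -0.3, -0.2]
opening: 0.0003
time: 22.75
ee_pos: [0.4524, -0.2542, 0.1397]
tcp_rot: [-90.0, 0.0, 7.1]
wrist_force: [0.3, -0.7, 0.1]
opening: 0.058
22.8 [ 0.4524 -0.2542  0.1397] [-90.     0.     7.11] op 0.058 F [ 0.3 -0.7  0.1]
```

View pics/m8.png

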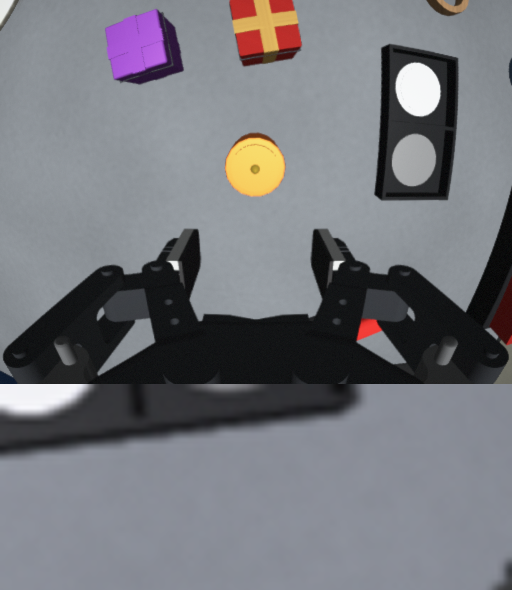

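```bash
python3 -c "
from h import *
print(W(255,167.5,.062))
a=vision.camera('scene').astype(int);old=np.load('scene0.npy').astype(int);top=vision.camera('top').astype(int);old2=np.load('top0.npy').astype(int)
def f(im):
  m=((im[...,0]>200)&(im[...,1]>120)&(im[...,2]<90)).astype(np.uint8);n,l,s,c=cv2.connectedComponentsWithStats(m)
  return [(list(s[i]),c[i].round(1)) for i in range(1,n) if s[i,4]>80]
for i in (old,a,old2,top): print(f(i))
go()"
```

```text
[ 0.44977368 -0.2329454 ]
[([np.int32(334), np.int32(145), np.int32(22), np.int32(16), np.int32(95)], array([344.7, 152.6])), ([np.int32(176), np.int32(173), np.int32(22), np.int32(18), np.int32(158)], array([186.3, 181.6])), ([np.int32(115), np.int32(187), np.int32(25), np.int32(20), np.int32(358)], array([126.8, 196.4])), ([np.int32(0), np.int32(204), np.int32(26), np.int32(33), np.int32(575)], array([ 10. , 219.8]))]
[([np.int32(334), np.int32(145), np.int32(22), np.int32(16), np.int32(98)], array([344.7, 152.8])), ([np.int32(176), np.int32(173), np.int32(22), np.int32(18), np.int32(166)], array([186.4, 181.6])), ([np.int32(115), np.int32(187), np.int32(25), np.int32(20), np.int32(360)], array([126.9, 196.4])), ([np.int32(0), np.int32(204), np.int32(26), np.int32(33), np.int32(580)], array([ 10. , 219.9]))]
[([np.int32(174), np.int32(1), np.int32(21), np.int32(21), np.int32(341)], array([184.1,  10.8])), ([np.int32(485), np.int32(183), np.int32(27), np.int32(34), np.int32(638)], array([499.9, 199. ])), ([np.int32(379), np.int32(187), np.int32(24), np.int32(24), np.int32(444)], arr
[... 199 characters left out ...]
ray([164.1, 202.7])), ([np.int32(272), np.int32(194), np.int32(11), np.int32(11), np.int32(85)], array([277.2, 199. ]))]
[([np.int32(173), np.int32(1), np.int32(22), np.int32(21), np.int32(349)], array([184.1,  10.8])), ([np.int32(379), np.int32(187), np.int32(24), np.int32(24), np.int32(444)], array([390.5, 198.2])), ([np.int32(320), np.int32(190), np.int32(24), np.int32(24), np.int32(244)], array([332. , 201.4])), ([np.int32(153), np.int32(192), np.int32(23), np.int32(23), np.int32(178)], array([164. , 202.8])), ([np.int32(496), np.int32(210), np.int32(16), np.int32(8), np.int32(85)], array([503.1, 212.6]))]
22.9 [ 0.4525 -0.2543  0.1398] [-90.    -0.     7.11] op 0.0847 F [-0.2  0.1 -0.2]
```

```bash
python3 -m crank '-0.0005 0 0.01 0 0 0;-0.0005 0.04 0.02 0 0 0;-0.0005 0.08 0.02 0 0 0;-0.0005 0.101 0.02 0 0 0;-0.0005 0.101 0.02 0 0 0;-0.0005 0.101 0.02 0 0 0'; python3 -m crank '0 0 0 0 0 0;0 0 0 0 0 0' 0.3 40;python3 -m crank '0 0 0 0 0 0;0 0 0 0 0 0;0 0 0 0 0 0;0 0 0 0 0 0' 0.3 40; python3 -c "
from h import *
go();b=vision.camera('wrist');a=vision.camera('scene')
cv2.imwrite('pics/m9.png',np.hstack([cv2.resize(a[160:235,80:180,::-1],(400,300),interpolation=cv2.INTER_CUBIC),cv2.resize(b[130:330,110:400,::-1],(400,300))]))"
```

```text
time: 23.55
ee_pos: [0.4496, -0.2342, 0.0395]
tcp_rot: [-90.0, -0.0, 7.1]
wrist_force: [-0.4, 0.3, 0.5]
opening: 0.085
time: 23.75
ee_pos: [0.4504, -0.2349, 0.0404]
tcp_rot: [-90.1, -0.1, 7.1]
wrist_force: [0.7, -0.3, 1.3]
opening: 0.0593
time: 24.15
ee_pos: [0.4495, -0.2345, 0.0388]
tcp_rot: [-90.0, -0.0, 7.1]
wrist_force: [-0.5, 0.3, -0.2]
opening: 0.0298
24.1 [ 0.4495 -0.2345  0.0388] [-90.   -0.    7.1] op 0.0298 F [-0.5  0.3 -0.2]
```

View pics/m9.png

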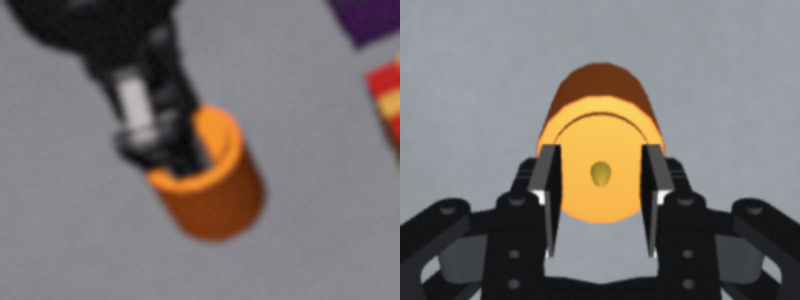

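The fingers pass straight through the candle: opening 30 mm on a 52 mm body, no force, and the candle hasn't moved. I'll check whether it offers contact lower down.

```bash
python3 -m crank '0 0 0 0 0 0;0 0 0 0 0 0;0 0 0 0 0 0;0 0 0 0 0 0' -1; python3 -m crank '0 0.012 0 0 0 0;0 0.0205 0 0 0 0;0 0.0205 0 0 0 0'; python3 -m crank '0 0 0 0 0 0;0 0 0 0 0 0;0 0 0 0 0 0;0 0 0 0 0 0;0 0 0 0 0 0;0 0 0 0 0 0;0 0 0 0 0 0' 0.6 40; python3 -c "
from h import *
go()"
```

```text
time: 24.65
ee_pos: [0.4495, -0.2345, 0.0387]
tcp_rot: [-90.0, 0.0, 7.1]
wrist_force: [-0.1, 0.7, 1.2]
opening: 0.0847
time: 24.95
ee_pos: [0.4484, -0.2339, 0.0162]
tcp_rot: [-89.9, 0.1, 7.1]
wrist_force: [0.0, -0.1, -0.9]
opening: 0.0853
time: 25.65
ee_pos: [0.4498, -0.2347, 0.0189]
tcp_rot: [-90.0, -0.0, 7.1]
wrist_force: [-1.8, -0.6, 5.2]
opening: 0.0504
25.6 [ 0.4498 -0.2347  0.0189] [-9.004e+01 -4.000e-02  7.100e+00] op 0.0504 F [-1.8 -0.6  5.2]
```

Contact exists near the bottom. I'll find how high a grip still holds, to keep the fingers above the tray walls.

```bash
python3 -m crank '0 0 0 0 0 0;0 0 0 0 0 0;0 0 0 0 0 0;0 0 0 0 0 0' -1; python3 -m crank '0 -0.011 0 0 0 0;0 -0.011 0 0 0 0;0 -0.011 0 0 0 0'; python3 -m crank '0 0 0 0 0 0;0 0 0 0 0 0;0 0 0 0 0 0;0 0 0 0 0 0;0 0 0 0 0 0;0 0 0 0 0 0' 0.6 40; python3 -c "
from h import *
go()"
```

```text
time: 26.05
ee_pos: [0.4494, -0.2344, 0.018]
tcp_rot: [-90.0, 0.0, 7.1]
wrist_force: [0.6, 0.5, -0.1]
opening: 0.0854
time: 26.35
ee_pos: [0.4499, -0.2347, 0.0299]
tcp_rot: [-90.0, -0.1, 7.1]
wrist_force: [-0.5, -0.2, 0.4]
opening: 0.085
time: 26.95
ee_pos: [0.4496, -0.2345, 0.0296]
tcp_rot: [-90.0, -0.0, 7.1]
wrist_force: [-1.4, 1.9, 5.9]
opening: 0.0486
26.9 [ 0.4496 -0.2345  0.0296] [-9.001e+01 -2.000e-02  7.110e+00] op 0.0486 F [-1.4  1.9  5.9]
```

```bash
python3 -m crank '0 -0.01 0 0 0 0;0 -0.02 0 0 0 0;0 -0.04 0 0 0 0;0 -0.06 0 0 0 0;0 -0.08 0 0 0 0;0 -0.08 0 0 0 0' 0.8 50; python3 -c "
from h import *
go((.6193,-.134,.11,6.9))
b=vision.camera('wrist').astype(int);m=((b[...,0]>200)&(b[...,1]>120)&(b[...,2]<110)).astype(np.uint8);n,l,s,c=cv2.connectedComponentsWithStats(m)
for i in range(1,n):
  if s[i,4]>300: print(s[i],c[i],W(*c[i],.142))"
```

```text
time: 27.55
ee_pos: [0.4508, -0.2352, 0.1125]
tcp_rot: [-90.2, -0.2, 7.1]
wrist_force: [-0.0, -0.9, -2.1]
opening: 0.0484
27.6 [ 0.4508 -0.2352  0.1125] [-90.15  -0.22   7.1 ] op 0.0484 F [-0.  -0.9 -2.1]
(0.6193, -0.134, 0.11, 6.9) 0.1797 0.0030 0.0796 0.0027 0.0036 0.0038
[ 229    2   73   68 2007] [264.97409068  34.87144993] [ 0.44185131 -0.13152421]
[ 208  199   95   88 6345] [255.45500394 243.01150512] [ 0.45001939 -0.23079188]
```

```bash
python3 -m crank '0.03 0 0.013 0 0 0;0.06 0 0.026 0 0 0;0.09 0 0.04 0 0 0;0.12 0 0.053 0 0 0;0.15 0 0.066 0 0 0;0.17 0 0.075 0 0.003 0;0.179 0 0.0793 0 0.003 0;0.179 0 0.0793 0 0.003 0'; python3 -m crank '0 0 0 0 0 0;0 0 0 0 0 0;0 0 0 0 0 0' >/dev/null; python3 -c "
from h import *
go((.6193,-.134,.0362,6.9))"
```

```text
time: 28.4
ee_pos: [0.6173, -0.133, 0.1078]
tcp_rot: [-90.0, 0.1, 7.0]
wrist_force: [-1.5, -0.4, -1.7]
opening: 0.0482
28.7 [ 0.6167 -0.1343  0.1096] [-9.001e+01 -1.000e-02  6.880e+00] op 0.0483 F [ 0.9  0.6 -1. ]
(0.6193, -0.134, 0.0362, 6.9) 0.0026 0.0734 0.0000 0.0002 -0.0004 0.0002
```

```bash
python3 -m crank '0.0026 0.02 0 0 0 0;0.0026 0.04 0 0 0 0;0.0026 0.06 0 0 0 0;0.0026 0.068 0 0 0 0;0.0026 0.073 0 0 0 0;0.0026 0.073 0 0 0 0;0.0026 0.073 0 0 0 0'; python3 -c "
from h import *
go((.6193,-.134,.0362,6.9))"; python3 -m crank '0 0 0 0 0 0;0 0 0 0 0 0;0 0 0 0 0 0;0 0 0 0 0 0;0 0 0 0 0 0;0 0 0 0 0 0' -1 && python3 -m crank '0 -0.02 0 0 0 0;0 -0.06 0 0 0 0;0 -0.1 0 0 0 0;-0.03 -0.1 0.01 0 0 0;-0.08 -0.1 0.01 0 0 0;-0.12 -0.1 0.01 0 -0.1 0;-0.16 -0.1 0.03 0 -0.19 0;-0.18 -0.1 0.04 0 -0.19 0'; python3 -m crank '0 0 0 0 0 0;0 0 0 0 0 0' >/dev/null; python3 -c "
from h import *
go((.4425,-.1135,.13,18),(.4425,-.1135,.038,18))
im=vision.camera('top');np.save('t9.npy',im);im=im.astype(int)
m=((im[...,0]>200)&(im[...,1]>120)&(im[...,2]<90)).astype(np.uint8);n,l,s,c=cv2.connectedComponentsWithStats(m)
for i in range(1,n):
  if s[i,4]>80: print(s[i],c[i].round(1),w('top',*c[i],.068))"
```

```text
time: 29.4
ee_pos: [0.6204, -0.1335, 0.0373]
tcp_rot: [-90.0, -0.1, 6.9]
wrist_force: [-0.6, 0.1, -1.1]
opening: 0.048
29.4 [ 0.6204 -0.1335  0.0373] [-9.003e+01 -8.000e-02  6.930e+00] op 0.048 F [-0.6  0.1 -1.1]
(0.6193, -0.134, 0.0362, 6.9) -0.0011 0.0011 -0.0003 0.0005 0.0004 0.0014
time: 30.0
ee_pos: [0.6199, -0.1333, 0.0362]
tcp_rot: [-90.0, 0.0, 6.9]
wrist_force: [0.2, 0.1, -0.4]
opening: 0.0852
time: 30.8
ee_pos: [0.4337, -0.115, 0.1365]
tcp_rot: [-90.0, -0.0, 17.9]
wrist_force: [1.9, -0.7, 0.4]
opening: 0.0854
31.0 [ 0.4368 -0.1155  0.1368] [-9.005e+01 -8.000e-02  1.781e+01] op 0.0855 F [ 0.5  0.1 -0.6]
(0.4425, -0.1135, 0.13, 18) 0.0060 0.0068 0.0001 0.0009 -0.0033 0.0014
(0.4425, -0.1135, 0.038, 18) 0.0059 0.0988 0.0002 0.0009 -0.0033 0.0014
[174   2  21  19 310] [184.   10.8] [0.86628455 0.20451808]
[330 107  23  23 411] [340.8 118.1] [ 0.61978586 -0.13451932]
[321 190  20  24 215] [331.4 201.6] [ 0.44264346 -0.11060666]
[154 192  22  23 171] [164.1 202.7] [0.44090761 0.23734109]
```

```bash
python3 -m crank '0.006 0.02 0 0 -0.003 0;0.006 0.05 0 0 -0.003 0;0.006 0.08 0 0 -0.003 0;0.006 0.105 0 0 -0.003 0;0.006 0.105 0 0 -0.003 0;0.006 0.105 0 0 -0.003 0' && python3 -m crank '0 0 0 0 0 0;0 0 0 0 0 0;0 0 0 0 0 0;0 0 0 0 0 0;0 0 0 0 0 0;0 0 0 0 0 0;0 0 0 0 0 0;0 0 0 0 0 0' 1 50; python3 -c "
from h import *
go((.4425,-.1135,.13,18),(.6285,-.213,.13,6.9))"
```

```text
time: 31.65
ee_pos: [0.4425, -0.1136, 0.0315]
tcp_rot: [-90.0, 0.0, 18.0]
wrist_force: [-0.8, -1.1, -0.0]
opening: 0.0855
time: 32.45
ee_pos: [0.4431, -0.1138, 0.033]
tcp_rot: [-90.1, -0.1, 18.0]
wrist_force: [-0.5, 0.1, 6.4]
opening: 0.0497
32.5 [ 0.4431 -0.1138  0.033 ] [-90.09  -0.14  17.99] op 0.0497 F [-0.5  0.1  6.4]
(0.4425, -0.1135, 0.13, 18) -0.0003 -0.0970 0.0003 0.0015 -0.0002 0.0024
(0.6285, -0.213, 0.13, 6.9) 0.1459 -0.0964 -0.1518 0.0013 0.1936 0.0025
```

```bash
python3 -m crank '0 -0.02 0 0 0 0;0 -0.06 0 0 0 0;0 -0.095 0 0 0 0;0.03 -0.097 -0.03 0 0.05 0;0.06 -0.097 -0.065 0 0.1 0;0.09 -0.097 -0.1 0 0.15 0;0.12 -0.097 -0.13 0 0.19 0;0.146 -0.097 -0.1518 0 0.193 0' && python3 -m crank '0 0 0 0 0 0;0 0 0 0 0 0;0 0 0 0 0 0;0 0 0 0 0 0'; python3 -c "
from h import *
go((.6287,-.2132,.0395,6.9))"
```

```text
time: 33.25
ee_pos: [0.6296, -0.2143, 0.1281]
tcp_rot: [-90.0, -0.0, 6.8]
wrist_force: [0.8, -0.0, -1.1]
opening: 0.0494
time: 33.65
ee_pos: [0.6273, -0.2125, 0.1293]
tcp_rot: [-90.0, -0.1, 6.9]
wrist_force: [-1.1, 0.4, -1.0]
opening: 0.05
33.6 [ 0.6273 -0.2125  0.1293] [-9.003e+01 -6.000e-02  6.940e+00] op 0.05 F [-1.1  0.4 -1. ]
(0.6287, -0.2132, 0.0395, 6.9) 0.0012 0.0898 -0.0008 0.0005 0.0007 0.0010
```

```bash
python3 -m crank '0.001 0.03 -0.0005 0 0 0;0.001 0.06 -0.0005 0 0 0;0.001 0.078 -0.0005 0 0 0;0.001 0.085 -0.0005 0 0 0;0.001 0.0898 -0.0005 0 0 0;0.001 0.0898 -0.0005 0 0 0;0.001 0.0898 -0.0005 0 0 0' && python3 -m crank '0 0 0 0 0 0;0 0 0 0 0 0;0 0 0 0 0 0;0 0 0 0 0 0;0 0 0 0 0 0;0 0 0 0 0 0' -1 && python3 -m crank '0 -0.02 0 0 0 0;0 -0.06 0 0 0 0;0 -0.11 0 0 0 0;-0.03 -0.13 -0.03 0 0 0;-0.07 -0.13 -0.06 0 0 0;-0.11 -0.13 -0.1 0 0 0;-0.16 -0.13 -0.13 0 0 0;-0.2 -0.13 -0.16 0 0 0'; python3 -m crank '-0.03 0 -0.03 0 0 0;-0.06 0 -0.06 0 0 0;-0.06 0 -0.06 0 0 0;-0.06 0 -0.06 0 0 0;-0.06 0 -0.06 0 0 0'; python3 -c "
from h import *
go()
a=vision.camera('top')[90:230,95:415,::-1];b=vision.camera('scene')[115:320,110:430,::-1]
cv2.imwrite('pics/end.png',np.vstack([cv2.resize(a,(640,280),interpolation=cv2.INTER_CUBIC),cv2.resize(b,(500,320),interpolation=cv2.INTER_CUBIC).copy() if 0 else cv2.copyMakeBorder(cv2.resize(b,(500,320),interpolation=cv2.INTER_CUBIC),0,0,0,140,0)]))"
```

```text
time: 34.35
ee_pos: [0.6294, -0.2133, 0.0399]
tcp_rot: [-90.0, -0.1, 6.9]
wrist_force: [0.4, 0.2, -1.4]
opening: 0.0497
time: 34.95
ee_pos: [0.6289, -0.2131, 0.0384]
tcp_rot: [-90.0, 0.0, 6.9]
wrist_force: [1.1, -0.9, 0.6]
opening: 0.0852
time: 35.75
ee_pos: [0.4589, -0.3872, 0.1685]
tcp_rot: [-90.0, -0.0, 7.0]
wrist_force: [0.4, -1.2, 0.2]
opening: 0.0858
time: 36.25
ee_pos: [0.4086, -0.4525, 0.1684]
tcp_rot: [-90.0, -0.0, 7.0]
wrist_force: [0.2, -0.1, -0.3]
opening: 0.0851
36.2 [ 0.4086 -0.4525  0.1684] [-8.999e+01 -1.000e-02  6.960e+00] op 0.0851 F [ 0.2 -0.1 -0.3]
```

View pics/end.png

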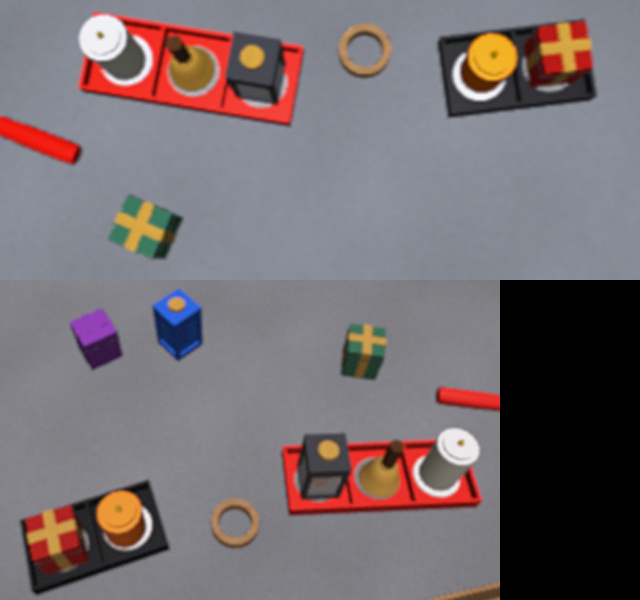

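Both views show everything upright in its compartment, both candles on the white discs, and the green tin, purple tin and blue lantern where they were. The gripper is clear, so I'm handing in.

```bash
python3 -c "
from workcell import bot
print(bot.job_done())"
```

```text
the job is handed in; nothing more can be done
None
```

Both kits are made up in the order asked, and I handed the job in at about 36 s of the 120 s allowed.

**Red tray (first):** the white candle is on the white disc, the bell is in the middle compartment, and the lantern is in the third.

**Black tray (second):** the orange candle is on the white disc and the red tin is in the other compartment.

**Last checks:** the final top and scene pictures show all five items upright, one per compartment. The green tin, purple tin and blue lantern have not moved, and the gripper is well clear.
- **Orange candle:** the top camera puts it within 1 mm of its disc centre.
- **White candle:** the readings disagreed. Its top measured about 3 mm off the disc centre, while its base measured about 2 mm off the other way. I judged it centred to within 2–3 mm and left it.

**What disagreed or went wrong:**
- **Wrist camera:** it read about 3–4 mm high in y compared with the two fixed cameras, and I allowed for that.
- **Orange candle grasp:** the first grasp, at mid-height, closed on nothing. The fingers appeared to pass through the candle with no force, and the candle did not move. A second try at that height did the same. A grip about 9 mm lower held, so I used that; I don't know the cause.

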